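Set the alarm and point the lamp out

TASK

Get the bedside ready for the night. First press the large button on top of the radio all the way down with the fingertips and let it come up again; then put the lamp out with the low touch-free switch: point straight down at its round eye with the fingertips a couple of centimetres above it, keep still there for two seconds without touching the switch, and take the hand well away (15 cm or more). Do not press the radio's small button, do not point at the switch's narrow bar-shaped eye, leave the other things on the table alone, and do not lift or shove the radio.

Things in the scene. Friction and masses are not known exactly. Their poses are not given: they have to be found in the camera images.
- radio: Loose table radio, 0.9 kg or so: wooden box 120 (x) x 200 (y) x 100 mm high, cream front with dials facing its own +x (away from the robot). Origin: centre of its underside. Two round white push buttons in round black housings stand on its top, 100 mm apart: the large one on its +y half, the small one on its -y half. Press it only by the button; it stays where it stands.
- alarm_top (a point): Centre of the top face of the radio's LARGE push button (white disc 36 mm across), about 122 mm above the table when up. It goes straight down 6 mm.
- alarm (a joint): Travel of the large button in m: 0 up, 0.006 fully down; a spring lifts it again, about 4 N holds it fully down. It counts as pressed beyond 0.0045.
- tune_top (a point): Centre of the top face of the radio's SMALL push button (white disc 18 mm across). Not to be pressed.
- tune (a joint): Travel of the small button in m: 0 up, 0.006 fully down. Must stay up.
- switch: Loose touch-free switch: flat white plastic bar 70 (x) x 180 (y) x 22 mm high, lying on the table at any yaw, 0.3 kg. Origin: centre of its underside. Two black eyes on its top: a round one at its +y end, a narrow bar-shaped one at its -y end, 110 mm apart. It must not be touched.
- round_eye (a point): Centre of the top of the ROUND black eye (38 mm across), 23.5 mm above the table; its z axis points up. This is the lamp's sensor, the one to point at. It sees the hand while the tool point (TCP, 19 mm behind the fingertips) is within 20 mm sideways of its centre and 20 to 70 mm above it, with the fingers pointing down.
- bar_eye (a point): Centre of the top of the narrow BAR-shaped black eye (44 x 11 mm), 23.5 mm above the table. Not to be pointed at: the tool point must not come within 25 mm sideways of it lower than 90 mm above it.
- tumbler: Empty loose drinking glass, 68 mm across, 115 mm high, on a 4 mm thick brass coaster. Bystander. Origin: centre of its underside.
- vase: Loose green glass vase, 76 mm across, 120 mm high, with flowers reaching 325 mm above the table and 75 mm out from its axis (the flowers are only seen, never felt). Bystander. Origin: centre of its underside.
- jar: Loose amber jar with an aluminium lid, 56 mm across, 60 mm high. Bystander. Origin: centre of its underside.
- case: Loose black spectacle case, 65 (x) x 160 (y) x 36 mm. Bystander. Origin: centre of its underside.
Not all that is in view belongs to the job. What is meant by the switch is not green or yellow, and is the larger of those in its own colour.

How it is judged:
On the way, in this order (a step that is already met when the one before it is completed fails the run):
1. the radio's large button is pressed down (value of joint alarm above 0.0045 m), for 0.05 s.
2. the large button has come up again (value of joint alarm below 0.0015 m), for 0.05 s.
3. the fingers point down at the round eye from just above it, for 1.7 s on end (horizontal distance between the grasp point and round_eye below 0.02 m and z of the grasp point in the frame of round_eye between 0.02 and 0.07 m and angle between the grasp point's own z axis and vertical above 2.5 rad), for 1.7 s.
At the end, for the whole second after the job is handed in: The tool point is over 130 mm from the round eye; both radio buttons are up (under 1.5 mm); the radio is upright, at rest and within 25 mm of its start, the switch within 10 mm, the tumbler, vase, jar and case within 20 mm (distance between the grasp point and round_eye above 0.13 m and value of joint each of alarm, tune below 0.0015 m and distance of radio from where it was at the start of the episode below 0.025 m and distance of switch from where it was at the start of the episode below 0.01 m and height (world z) of radio below 0.01 m and angle between radio's own z axis and vertical below 0.1 rad and linear speed of radio below 0.02 m/s and not (distance of tumbler from where it was at the start of the episode above 0.02 m) and not (distance of vase from where it was at the start of the episode above 0.02 m) and not (distance of jar from where it was at the start of the episode above 0.02 m) and not (distance of case from where it was at the start of the episode above 0.02 m)); the robot touches nothing.
It fails at once if the touch-free switch is touched (contact force between switch and the fingers above 0.5 N or contact force between switch and the arm above 0.5 N).
It fails at once if the radio's small button is pressed (beyond 3 mm) (value of joint tune above 0.003 m).
It fails at once if the tool point comes over the bar-shaped eye (within 25 mm sideways, less than 90 mm above it) (horizontal distance between the grasp point and bar_eye below 0.025 m and z of the grasp point in the frame of bar_eye between 0 and 0.09 m).
It fails at once if the radio is lifted (10 mm), tipped (0.15 rad) or shoved (25 mm) (height (world z) of radio above 0.01 m or angle between radio's own z axis and vertical above 0.15 rad or distance of radio from where it was at the start of the episode above 0.025 m).
It fails at once if a bystander (tumbler, vase, jar, case) is moved more than 20 mm (distance of any of tumbler, vase, jar, case from where it was at the start of the episode above 0.02 m).
It also fails if it takes over 48 s, if anything falls off the work surface, if the arm or the gripper's body presses on something with over 40 N, if the wrist force passes 120 N, or if a joint passes its speed limit or range.

ROBOT

A 6-joint arm with a two-finger parallel gripper is mounted at the origin on the work surface. World frame = base frame: x ahead of the robot, y to its left, z up, the work surface at z = 0. Lengths are in m, angles in rad, forces in N, time in s.
With the tool pointing down it reaches from about 0.375 to 0.9 m from the base axis. Payload 3.1 kg.
Tool frame: the origin (TCP) lies between the finger pads, 19 mm behind the fingertips; this is the grasp point; z points along the fingers, y is the line along which they close (so a half turn about z gives the same grasp; the last joint's range is limited). The gripper opens to 85 mm and grips with 20 to 120 N. Pads are 22 mm wide; open, the fingers measure 114 mm over their backs; the gripper's body (76 mm by 85 mm) begins 54 mm behind the grasp point. The pads swing forward as they close: fully open they stand 13 mm farther back than shut.
Start: joints at [-1.28, 0.527, 1.433, -0, 1.181, -0.178], TCP at [0.282, -0.558, 0.25] pointing down, gripper open.
Joint ranges: [-3.08, 3.08], [-0.75, 2.2], [0.22, 2.44], [-1.43, 4.57], [0, 2.65], [-2.85, 2.85]. Speed limits (rad/s): [2.79, 2.79, 3.14, 3.14, 3.14, 3.14].

INTERFACE

Orientations are given as a unit quaternion [x, y, z, w].
In Python, from station import manip, vision gives the robot as it stands.
- The arm moves only by the tool drive_tool, never from a script. Its argument "deltas" is a list that holds one entry, the list of rows, each a list of 4 numbers: the shift along the tool's x, y, z in mm, then the turn about the tool's z in rad. A call has 1 to 5 rows; each row is the pose to reach, as a shift and turn from the pose commanded when the call began, along the tool's axes at that moment; what a row does not reach only later rows make up. A row lasts 1/12 s, in which the tool goes at most 41.7 mm and 7.16 degrees, less where a joint would pass 70% of its speed; a pose out of reach is approached as far as the arm can. A call with a gripper value outside its range is refused whole. "jaw" is the finger opening in mm, from 0 to 85.4, set as the call begins (left out, the last holds). The fingers move at their own pace and stop on an object; "force" is the grip in N (left out, the last holds). Time passes only in rows, so rows that repeat a pose let the fingers close. It gives the time, the measured TCP pose, the force, the opening and the grip force at its end, in the units of the state.
- manip.sense(): the state, without advancing time (a new reading comes with each control period).
- vision.snapshot(name): name is "scene" or "top" or "wrist"; returns the picture (400x640x3 uint8, red, green, blue); there is no depth.
- vision.camera_model(name): a dict with "camera_matrix" (3x3 intrinsics, pixels), "rvec" (rotation vector, rad) and "tvec" (3), from world to camera coordinates, as OpenCV has them. Camera axes: x right, y down, z forward; pixel columns grow to the right and rows downward; lengths in m; the calibration is good to about 2 mm. The wrist camera is an equidistant fisheye: a pixel r from the principal point sees the ray r / f radians off the axis. A picture is of the moment at which its call begins: read the wrist's pose just before it. camera_model takes no time and is no camera call; for the wrist camera it gives the pose at the moment of the call.
- manip.sign_off(): hands the job in; it is judged then, once.
The state is a dict: "t": time; "q": joint angles; "qd": joint speeds; "tau": joint torques, N m; "tcp_pos": TCP position; "tool_rot": TCP orientation; "force": force on the tool from outside, world axes, zero at the start; "ft_torque": the same for the moment, N m; "finger_gap": opening from 0.0 (shut) to 1.0 (fully open); "gripper_force": force on a finger pad.
Only numpy, scipy, OpenCV 4.12 (cv2) and the standard library are available. Lean on these libraries where they do the work, as an engineer would, in place of code of your own. Each camera call takes 0.05 s, during which the arm holds its last target. There are 200 camera calls.

## Working session

There is one attempt and no reset: what is moved stays moved. The work goes in short steps, Python scripts to look and compute and a tool call to move; the robot and the scene stay as the last step left them, time stands still between calls to the robot, and variables do not carry over. Pictures are saved under pics/ and viewed, at most 10 in all, crops included, and the job is handed in when it is done.

Besides the shell and the picture viewer there is one more tool, called after ">>>" as name(argument=value, ...), one argument or row to a line, values as JSON. drive_tool: Moves the arm, as the interface text tells. Its arguments: {"type":"object","properties":{"deltas":{"type":"array"},"jaw":{"type":"number"},"force":{"type":"number"}},"required":["deltas"]}

```bash
mkdir -p pics
cat > h.py <<'E'
import numpy as np,cv2
from station import manip,vision
def save(n,f):
    m=vision.camera_model(n); im=vision.snapshot(n); cv2.imwrite('pics/'+f,im[:,:,::-1]); np.savez('pics/'+f[:-4]+'.npz',**{k:np.array(m[k]) for k in('camera_matrix','rvec','tvec')}); return im
def ray(f,u,v,fish=False):
    m=np.load('pics/'+f[:-4]+'.npz');K=m['camera_matrix'];R=cv2.Rodrigues(m['rvec'])[0];t=m['tvec'].ravel()
    x=(u-K[0,2])/K[0,0];y=(v-K[1,2])/K[1,1]
    if fish:
        th=np.hypot(x,y);s=np.sin(th)/max(th,1e-9);d=np.array([x*s,y*s,np.cos(th)])
    else: d=np.array([x,y,1.])
    d=R.T@d; return -R.T@t,d/np.linalg.norm(d)
def atz(f,u,v,z,fish=False):
    o,d=ray(f,u,v,fish); return o+d*(z-o[2])/d[2]
def tri(*rs):
    A=0;b=0
    for o,d in rs:
        P=np.eye(3)-np.outer(d,d);A=A+P;b=b+P@o
    p=np.linalg.solve(A,b); return p,[np.linalg.norm((np.eye(3)-np.outer(d,d))@(p-o)) for o,d in rs]
E
python3 - <<'E'
from h import *
save('scene','s1.png');save('top','t1.png');save('wrist','w1.png')
s=manip.sense();print(s['t'],s['tcp_pos'],s['tool_rot'],s['finger_gap'])
E
```

```text
0.15 [ 0.28225688 -0.5570757   0.24927362] [ 9.72657148e-01  2.32244338e-01 -5.20827931e-05 -7.97741706e-04] 0.9978331241238872
```

View pics/s1.png

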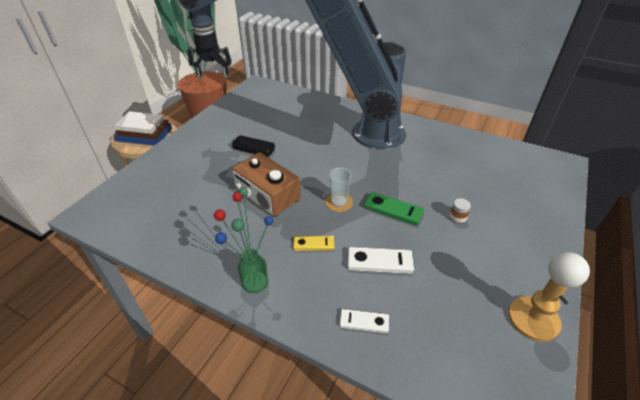

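View pics/t1.png

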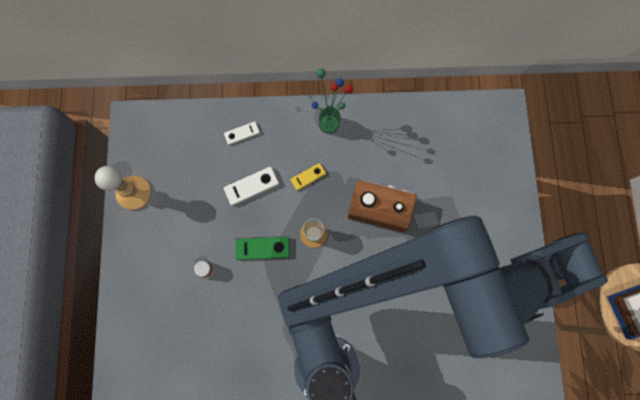

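The scene picture shows the larger white switch with its round eye near (366,253) and bar eye near (402,258), and the large radio button at (275,176). In the top picture these are at (266,179), (237,191) and (369,200). I'll refine the centroids and triangulate.

```bash
cat > m.py <<'E'
from h import *
def blob(f,u,v,white,w=13):
    g=cv2.cvtColor(cv2.imread('pics/'+f),cv2.COLOR_BGR2GRAY)
    c=g[v-w:v+w+1,u-w:u+w+1]
    th,b=cv2.threshold(c,150 if white else 90,255,cv2.THRESH_BINARY if white else cv2.THRESH_BINARY_INV)
    n,l,s,ce=cv2.connectedComponentsWithStats(b)
    i=min(range(1,n),key=lambda i:np.hypot(*(ce[i]-w))); return ce[i]+[u-w,v-w],s[i]
for nm,a,b,wh,z in [('alarm',(275,176),(369,200),1,.122),('tune',(255,162),(399,207),1,.122),('round',(366,253),(266,179),0,.0235),('bar',(402,258),(237,191),0,.0235)]:
    pa,sa=blob('s1.png',*a,wh);pb,sb=blob('t1.png',*b,wh)
    p,e=tri(ray('s1.png',*pa),ray('t1.png',*pb))
    print(nm,pa.round(1),sa[2:],pb.round(1),sb[2:],p.round(4),np.round(e,4),atz('s1.png',*pa,z).round(3),atz('t1.png',*pb,z).round(3))
for nm,a,b in [('tumblerBase',(339,203),(314,236)),('vase',(254,285),(329,125)),('jar',(461,213),(203,269)),('case',(253,147),None)]:
    print(nm,atz('s1.png',*a,0).round(3), b and atz('t1.png',*b,.0).round(3))
s=cv2.imread('pics/s1.png');t=cv2.imread('pics/t1.png')
cv2.imwrite('pics/c1.png',np.hstack([cv2.resize(x,(400,300),interpolation=2) for x in(s[140:290,230:430],t[140:290,220:420])]))
E
python3 m.py
```

```text
alarm [275. 174.] [11 10 88] [368.1 198.2] [11 11 96] [ 0.5268 -0.1496  0.1172] [0.0001 0.0001] [ 0.531 -0.146  0.122] [ 0.526 -0.149  0.122]
tune [254.4 160.6] [ 6  6 25] [398.7 206. ] [ 6  5 24] [ 0.4986 -0.2458  0.1164] [0.0002 0.0002] [ 0.504 -0.241  0.122] [ 0.498 -0.245  0.122]
round [360.2 255.9] [12  9 82] [265.1 178.1] [ 9  9 66] [0.6286 0.1884 0.0203] [0. 0.] [0.631 0.189 0.023] [0.628 0.188 0.023]
bar [399.9 258.2] [ 3 11 26] [235.8 191.7] [ 5 10 19] [0.584  0.2896 0.0188] [0.0005 0.0005] [0.588 0.291 0.024] [0.583 0.288 0.024]
tumblerBase [ 0.441  0.034 -0.   ] [0.426 0.027 0.   ]
vase [ 0.838 -0.033  0.   ] [ 0.822 -0.039  0.   ]
jar [0.304 0.4   0.   ] [0.327 0.401 0.   ]
case [ 0.31  -0.395  0.   ] None
```

View pics/c1.png

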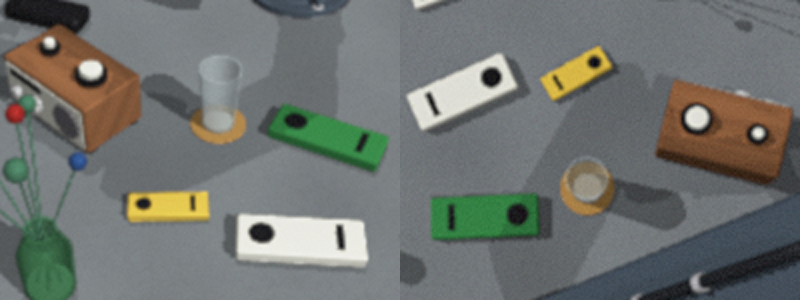

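Both views agree: the button spacing is 100.2 mm (100 expected) and the eye spacing 110.5 mm (110 expected). Measured heights are 3–5 mm low, within the calibration error. The crop confirms the larger white bar's round eye. Next I shut the fingers and move over the large button at height.

>>> drive_tool(
  deltas=[
    [[25,-15,0,0],[55,-34,0,0],[87,-54,0,0],[119,-74,0,0],[150,-94,0,0]],
  ],
  jaw=0,
)

```text
t: 0.57
tcp_pos: [0.3742, -0.4043, 0.2497]
tool_rot: [0.973, 0.232, 0.0, -0.0]
force: [0.8, -0.1, -0.2]
finger_gap: 0.299
gripper_force: 0.0
```

>>> drive_tool(
  deltas=[
    [[32,-20,0,0],[64,-40,0,0],[96,-60,0,0],[128,-80,0,0],[160,-100,0,0]],
  ],
)

```text
t: 0.98
tcp_pos: [0.4718, -0.2426, 0.2499]
tool_rot: [0.973, 0.232, -0.0, -0.0]
force: [0.9, 0.1, 0.2]
finger_gap: -0.005
gripper_force: 0.0
```

>>> drive_tool(
  deltas=[
    [[32,-20,0,0],[60,-38,0,0],[84,-53,0,0],[94,-59,0,0],[94,-59,0,0]],
  ],
)

```text
t: 1.4
tcp_pos: [0.5293, -0.1471, 0.2498]
tool_rot: [0.972, 0.234, 0.0, -0.0]
force: [-0.9, 0.2, -0.3]
finger_gap: 0.001
gripper_force: 0.0
```

Run:
```python
from h import *
s=manip.sense();print(s['t'],s['tcp_pos'],s['tool_rot'],s['finger_gap'],s['force'])
save('wrist','w2.png')
```

```text
1.4 [ 0.52931518 -0.14709505  0.24980798] [ 9.72188297e-01  2.34200489e-01  6.54934573e-06 -2.13259937e-04] 0.000762355716911739 [-0.92489692  0.19147445 -0.33396464]
```

View pics/w2.png

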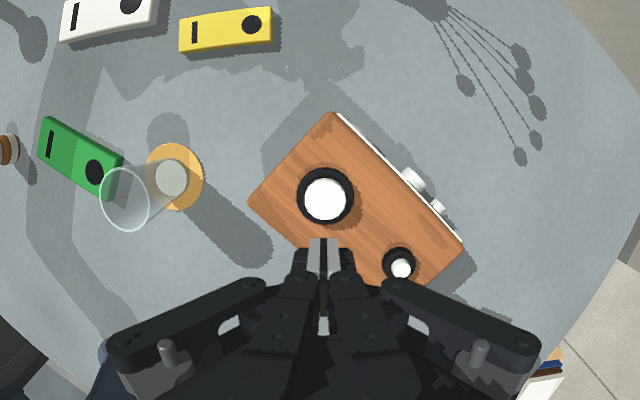

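The wrist view shows the large button at about (325,200) straight ahead of the shut fingertips and the small button at (400,268). I'll check the button's position from this view.

Run:
```python
from h import *
exec(open('m.py').read().split('for nm')[0])
pw,sw=blob('w2.png',325,200,1,40);print(pw,sw,atz('w2.png',*pw,.122,True))
q,_=blob('w2.png',400,268,1,18);print(q,_,atz('w2.png',*q,.122,True))
print(tri(ray('w2.png',*pw,True),ray('t1.png',368.1,198.2),ray('s1.png',275,174)))
```

```text
[324.56272927 198.96258254] [  20   18   41   42 1363] [ 0.52945355 -0.14881002  0.122     ]
[400.47241379 268.1       ] [  9   9  20  19 290] [ 0.5022755  -0.24249598  0.122     ]
(array([ 0.52731983, -0.14955716,  0.11701942]), [np.float64(0.0009164520308894799), np.float64(0.0005544992908504407), np.float64(0.0006035644627482916)])
```

The button is at (0.529,-0.149), within 2 mm of the TCP. I'll descend fast to about 8 mm above it, then slowly.

>>> drive_tool(
  deltas=[
    [[0,2,30,0],[0,2,60,0],[0,2,85,0],[0,2,98,0],[0,2,100,0]],
  ],
)

```text
t: 1.87
tcp_pos: [0.5267, -0.1522, 0.1471]
tool_rot: [0.973, 0.231, -0.003, -0.002]
force: [0.1, 0.3, 0.2]
finger_gap: 0.0
gripper_force: 0.0
```

>>> drive_tool(
  deltas=[
    [[0,0,3,0],[0,0,6,0],[0,0,8,0],[0,0,10,0],[0,0,10,0]],
  ],
)

```text
t: 2.28
tcp_pos: [0.5299, -0.1516, 0.1406]
tool_rot: [0.973, 0.232, 0.001, 0.001]
force: [-0.2, -1.2, 1.5]
finger_gap: -0.001
gripper_force: 0.5
```

>>> drive_tool(
  deltas=[
    [[0,0,1.5,0],[0,0,3,0],[0,0,4.5,0],[0,0,5,0],[0,0,5,0]],
  ],
)

```text
t: 2.7
tcp_pos: [0.5299, -0.1515, 0.1353]
tool_rot: [0.973, 0.232, 0.0, 0.001]
force: [-0.1, -0.9, 4.4]
finger_gap: 0.007
gripper_force: 1.8
```

>>> drive_tool(
  deltas=[
    [[0,0,0.7,0],[0,0,1.2,0],[0,0,1.5,0],[0,0,1.5,0],[0,0,1.5,0]],
  ],
)

```text
t: 3.12
tcp_pos: [0.5299, -0.1515, 0.1347]
tool_rot: [0.973, 0.232, 0.001, 0.001]
force: [-1.5, -0.9, 9.2]
finger_gap: 0.001
gripper_force: 4.7
```

The force rose to 9 N with little further travel, so the button is at its stop. Now I lift straight up and look at the switch from closer.

>>> drive_tool(
  deltas=[
    [[0,0,-5,0],[0,0,-20,0],[0,0,-50,0],[0,0,-85,0],[0,0,-115,0]],
  ],
)

```text
t: 3.53
tcp_pos: [0.5287, -0.1501, 0.2492]
tool_rot: [0.973, 0.232, -0.001, -0.001]
force: [0.2, -0.4, -0.3]
finger_gap: 0.0
gripper_force: 0.0
```

Run:
```python
from h import *
from scipy.spatial.transform import Rotation as R
s=manip.sense();print(s['t'],s['tcp_pos'],s['force'])
d=np.array([.629,.188,.25])-s['tcp_pos'];print(R.from_quat(s['tool_rot']).inv().apply(d)*1000)
```

```text
3.5333 [ 0.52868846 -0.15012944  0.24922384] [ 0.16697456 -0.43259173 -0.31579734]
[ 2.42244335e+02 -2.56343804e+02 -2.45120608e-01]
```

>>> drive_tool(
  deltas=[
    [[20,-21,0,0],[44,-46,0,0],[69,-73,0,0],[94,-100,0,0],[119,-126,0,0]],
  ],
)

```text
t: 3.95
tcp_pos: [0.5778, 0.0173, 0.2479]
tool_rot: [0.973, 0.232, -0.001, -0.001]
force: [0.2, -0.8, -0.3]
finger_gap: -0.003
gripper_force: 0.0
```

>>> drive_tool(
  deltas=[
    [[24,-25,0,0],[48,-51,0,0],[72,-76,0,0],[96,-102,0,0],[110,-117,0,0]],
  ],
)

```text
t: 4.37
tcp_pos: [0.6233, 0.1733, 0.2475]
tool_rot: [0.972, 0.233, -0.001, -0.001]
force: [0.1, -0.6, 0.3]
finger_gap: 0.0
gripper_force: 0.0
```

>>> drive_tool(
  deltas=[
    [[13,-13,0,0],[13,-13,0,0],[13,-13,0,0]],
  ],
)

```text
t: 4.62
tcp_pos: [0.6286, 0.1878, 0.2474]
tool_rot: [0.972, 0.233, -0.001, -0.0]
force: [-0.4, -0.0, -0.7]
finger_gap: 0.0
gripper_force: 0.0
```

Run:
```python
from h import *
s=manip.sense();print(s['t'],s['tcp_pos'],s['tool_rot'],s['force'])
save('wrist','w3.png')
```

```text
4.6167 [0.62859724 0.18779038 0.24736932] [ 9.72397661e-01  2.33325480e-01 -1.39192874e-03 -2.66637778e-04] [-0.41568915 -0.04339931 -0.74771222]
```

View pics/w3.png

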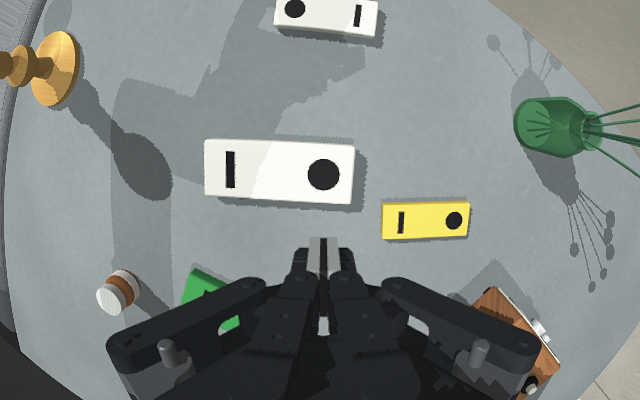

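The larger white switch lies ahead of the fingertips, with its round eye at (323,174) and its bar eye at (230,169).

Run:
```python
from h import *
exec(open('m.py').read().split('for nm')[0])
pw,sw=blob('w3.png',323,174,0,25);print(pw,sw,atz('w3.png',*pw,.0235,True))
q,_=blob('w3.png',230,169,0,14);print(q,_,atz('w3.png',*q,.0235,True))
print(tri(ray('w3.png',*pw,True),ray('t1.png',265.1,178.1),ray('s1.png',360.2,255.9)))
```

```text
[323.0703125  174.13932292] [ 10  10  31  31 768] [0.63039562 0.1886899  0.0235    ]
[229.65957447 169.11914894] [ 10   0   9  29 235] [0.58689414 0.28948478 0.0235    ]
(array([0.62917341, 0.18844754, 0.02052019]), [np.float64(0.0007052914625003625), np.float64(0.00044700563424623544), np.float64(0.0003518739085868291)])
```

The eye is under the TCP to within 2 mm. I'll descend to TCP z ≈ 0.07, with the tips about 27 mm above the eye.

>>> drive_tool(
  deltas=[
    [[1,0,25,0],[1,0,60,0],[1,0,95,0],[1,0,125,0],[1,0,150,0]],
  ],
)

```text
t: 5.08
tcp_pos: [0.6288, 0.1853, 0.0961]
tool_rot: [0.973, 0.231, -0.002, -0.0]
force: [-1.0, -0.9, -0.5]
finger_gap: 0.001
gripper_force: 0.0
```

>>> drive_tool(
  deltas=[
    [[0,0,12,0],[0,0,22,0],[0,0,27,0],[0,0,27,0],[0,0,27,0]],
  ],
)

```text
t: 5.5
tcp_pos: [0.6315, 0.187, 0.0727]
tool_rot: [0.973, 0.232, 0.001, 0.0]
force: [0.1, -1.2, 0.7]
finger_gap: 0.003
gripper_force: 0.0
```

>>> drive_tool(
  deltas=[
    [[0,0,0,0],[0,0,0,0],[0,0,0,0],[0,0,0,0],[0,0,0,0]],
  ],
)

```text
t: 5.92
tcp_pos: [0.6307, 0.1872, 0.072]
tool_rot: [0.973, 0.232, 0.0, 0.0]
force: [0.2, 0.4, 0.4]
finger_gap: -0.005
gripper_force: 0.0
```

>>> drive_tool(
  deltas=[
    [[0,0,0,0],[0,0,0,0],[0,0,0,0],[0,0,0,0],[0,0,0,0]],
  ],
)

```text
t: 6.33
tcp_pos: [0.6305, 0.1871, 0.0714]
tool_rot: [0.973, 0.232, -0.0, -0.0]
force: [-0.6, -0.0, 0.0]
finger_gap: -0.003
gripper_force: 0.0
```

>>> drive_tool(
  deltas=[
    [[0,0,0,0],[0,0,0,0],[0,0,0,0],[0,0,0,0],[0,0,0,0]],
  ],
)

```text
t: 6.75
tcp_pos: [0.6305, 0.1871, 0.0715]
tool_rot: [0.973, 0.232, -0.0, -0.0]
force: [-0.0, -0.3, 0.2]
finger_gap: 0.001
gripper_force: 0.0
```

>>> drive_tool(
  deltas=[
    [[0,0,0,0],[0,0,0,0],[0,0,0,0],[0,0,0,0],[0,0,0,0]],
  ],
)

```text
t: 7.17
tcp_pos: [0.6305, 0.1871, 0.0715]
tool_rot: [0.973, 0.232, 0.0, 0.0]
force: [-0.2, 0.9, 0.2]
finger_gap: 0.0
gripper_force: 0.0
```

>>> drive_tool(
  deltas=[
    [[0,0,0,0],[0,0,0,0],[0,0,0,0],[0,0,0,0],[0,0,0,0]],
  ],
)

```text
t: 7.58
tcp_pos: [0.6305, 0.1871, 0.0715]
tool_rot: [0.973, 0.232, 0.0, -0.0]
force: [-0.0, -0.4, -1.1]
finger_gap: 0.003
gripper_force: 0.0
```

>>> drive_tool(
  deltas=[
    [[0,0,0,0],[0,0,0,0],[0,0,0,0],[0,0,0,0],[0,0,0,0]],
  ],
)

```text
t: 8.0
tcp_pos: [0.6305, 0.1871, 0.0715]
tool_rot: [0.973, 0.232, 0.0, -0.0]
force: [0.9, -0.2, -0.1]
finger_gap: 0.002
gripper_force: 0.0
```

I held still for over 2.5 s without contact. Now I go straight up.

>>> drive_tool(
  deltas=[
    [[0,0,-25,0],[0,0,-60,0],[0,0,-98,0],[0,0,-136,0],[0,0,-170,0]],
  ],
)

```text
t: 8.42
tcp_pos: [0.6306, 0.1871, 0.2439]
tool_rot: [0.973, 0.232, 0.001, 0.0]
force: [-0.3, 0.0, -0.0]
finger_gap: 0.002
gripper_force: 0.0
```

>>> drive_tool(
  deltas=[
    [[0,0,-15,0],[0,0,-25,0],[0,0,-25,0],[0,0,-25,0],[0,0,-25,0]],
  ],
)

```text
t: 8.83
tcp_pos: [0.6293, 0.1869, 0.2643]
tool_rot: [0.973, 0.232, -0.002, -0.0]
force: [-0.1, -0.8, 0.1]
finger_gap: 0.002
gripper_force: 0.0
```

Run:
```python
from h import *
save('scene','s2.png')
s=manip.sense();print(s['t'],s['tcp_pos'],s['qd'])
```

```text
8.8833 [0.6293222  0.18691602 0.26405716] [-0.00036944  0.00534852 -0.00541044 -0.00140134  0.00123623  0.00121131]
```

View pics/s2.png

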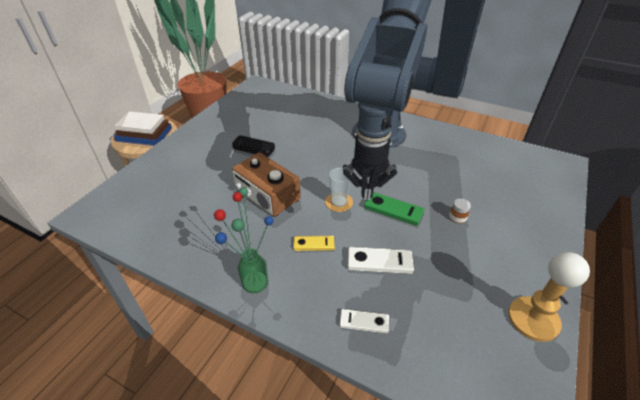

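Everything stands where it did (radio button at (275,176), switch round eye at (361,256)), and the hand is 24 cm above the switch. Handing in.

```bash
python3 -c "
from station import manip
print(manip.sign_off())"
```

```text
the job is handed in; nothing more can be done
None
```

I pressed the radio's large button down and let it come up, held the fingertips over the round eye for over 2 s without touching the switch, lifted the hand 24 cm clear and handed the job in; the verdict was not shown, and I could not tell from the last picture whether the lamp went out.

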